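# Make up two imaging kits at the fluorescence rig

## Robot

A 6-joint arm with a two-finger parallel gripper is mounted at the origin on the work surface. World frame = base frame: x ahead of the robot, y to its left, z up, the work surface at z = 0. Lengths are in m, angles in rad, forces in N, time in s.
With the tool pointing down it reaches from about 0.375 to 0.925 m from the base axis. Payload 5.7 kg.
Tool frame: the origin (TCP) lies between the finger pads; the fingertips stand 8 mm ahead of it and the grasp point (between the pads) lies 11 mm behind it (ctrl.nose_length is the distance from the TCP to the fingertips, in m); z points along the fingers, y is the line along which they close (so a half turn about z gives the same grasp; the last joint's range is limited). The gripper opens to 85 mm and grips with 20 to 120 N. Pads are 22 mm wide; open, the fingers measure 114 mm over their backs; the gripper's body (76 mm by 85 mm) begins 54 mm behind the grasp point. The pads swing forward as they close: fully open they stand 13 mm farther back than shut.
Start: joints at [-1.44, 0.359, 1.51, -0, 1.272, -0.115], TCP at [0.146, -0.582, 0.239] pointing down, gripper open.
Joint ranges: [-2.97, 2.97], [-1.01, 2.36], [0.21, 2.38], [-0.96, 4.11], [0.2, 2.71], [-2.98, 2.98]. Speed limits (rad/s): [2.39, 2.39, 3.14, 3.14, 3.14, 3.14].

## Interface

Orientations are given as a unit quaternion [x, y, z, w].
In Python, from plant import ctrl gives the robot as it stands.
- The arm moves only by the tool servo_tool, never from a script. Its argument "moves" is a list of rows, each an object with "turn": the turn, a rotation vector about the tool's x, y, z in units of 0.08 rad (1.0 is 0.08 rad), a list of three; "dp": the shift along the tool's x, y, z in units of 40 mm (1.0 is 40 mm), a list of three; "gripper": the opening, from 0 (shut) to 1 (fully open). A call has 1 to 10 rows; each row shifts and turns the commanded pose from where the row before left it, along the tool's axes as they then stand; what a row does not reach is not made up. A row lasts 1/12 s, in which the tool goes at most 41.7 mm and 7.16 degrees, less where a joint would pass 70% of its speed; a pose out of reach is approached as far as the arm can. A call with a number of a shift or a turn outside -1 to 1 is refused whole. A call with a gripper value outside its range is refused whole. The fingers move at their own pace and stop on an object; "grip_force" is the grip in N (left out, the last holds). Time passes only in rows, so rows that do not move let the fingers close. It gives the time, the measured TCP pose, the force, the opening and the grip force at its end, in the units of the state.
- ctrl.get_obs(): the state, without advancing time (a new reading comes with each control period).
- ctrl.read_camera(name): name is "scene" or "top"; returns a dict with "frame" (420x560x3 uint8, blue, green, red), "K" (3x3 intrinsics, pixels), "k1" (the pictures are not rectified: a ray, as slopes to the right and down, at radius r is drawn at 1 + k1 r^2 times it, then the intrinsics apply), "eye" and "attitude" of the camera in the world. Camera axes: x right, y down, z forward; pixel columns grow to the right and rows downward; lengths in m; the calibration is good to about 2 mm. A picture is of the moment at which its call begins. There is no depth.
- ctrl.sign_off(): hands the job in; it is judged then, once.
Trained networks look in a picture, given as the dict that the camera call returned (one of the last four; its "shot" number tells which), for a name from the list of things; names that differ only in an ending like _2 or _b are one class to them, and where a whole thing is asked for, a point or a joint stands for the part that bears it (a point fixed in the world has none). Each returns a list of dicts, best first, with "conf" (0 to 1); they miss things now and then, are a little off and sometimes report something else, mostly with a low value. They report only what shows in the picture. A call takes as long as a camera call. They do not tell look-alikes from the thing itself.
- ctrl.cut_out(target, picture): "pixels" (420x560 bool, what is visible of it).
- ctrl.pinpoint(target, picture): "xyz" ([x, y, z] in m, in world coordinates, good to about 4 mm: a listed point, or the origin of a listed thing).
The state is a dict: "time_s": time; "joint_pos": joint angles; "qvel": joint speeds; "joint_efforts": joint torques, N m; "tcp_pos": TCP position; "orientation": TCP orientation; "force": force on the tool from outside, world axes, zero at the start; "moment": the same for the moment, N m; "grip_width": finger opening in m; "finger_force": force on a finger pad.
Only numpy, scipy, OpenCV 4.12 (cv2) and the standard library are available. Lean on these libraries where they do the work, as an engineer would, in place of code of your own. Each camera call takes 0.05 s, during which the arm holds its last target. There are 200 camera calls.

## Task

Make up two imaging kits from the stock on the optical bench. In the blue three-pocket tray put the red-windowed filter cube in the pocket at the end with the white tab, the brass objective in the middle pocket and the green-capped vial in the remaining pocket; in the yellow two-pocket tray put the green-windowed filter cube in the pocket at the white-tab end and the amber vial in the other. Stand everything upright on the pocket floors without dropping it, and leave the blue-windowed filter cube and the green media bottle standing where they are.

Things in the scene. Friction and masses are not known exactly. Their poses are not given: they have to be found in the camera images.
- red_cube_mid (a point): Filter cube with red windows: a satin-silver upright block 38 x 38 x 56 mm (56 tall) with a red square on top and a red disc on each side; to be kitted in the blue tray. Loose, about 0.12 kg, stands upright at any yaw. The point is its centre, 28 mm above its underside; z up, x and y normal to its side faces.
- green_cube_mid (a point): Filter cube with green windows: a satin-silver upright block 38 x 38 x 56 mm (56 tall) with a green square on top and a green disc on each side; to be kitted in the yellow tray. Loose, about 0.12 kg, stands upright at any yaw. The point is its centre, 28 mm above its underside; z up, x and y normal to its side faces.
- spare_cube_mid (a point): Filter cube with blue windows: a satin-silver upright block 38 x 38 x 56 mm (56 tall) with a blue square on top and a blue disc on each side; the spare, which stays where it is. Loose, about 0.12 kg, stands upright at any yaw. The point is its centre, 28 mm above its underside; z up, x and y normal to its side faces.
- green_vial_mid (a point): Pale-glass sample vial with a bright green cap and a white band: upright cylinder 32 mm in diameter, 60 mm tall (cap: the top 14 mm, 29 mm in diameter). Loose, about 0.05 kg. The point is its centre, 30 mm above its underside; z up.
- amber_vial_mid (a point): Amber-brown sample vial with a white cap and a white band: upright cylinder 32 mm in diameter, 60 mm tall (cap: the top 14 mm, 29 mm in diameter). Loose, about 0.05 kg. The point is its centre, 30 mm above its underside; z up.
- objective_mid (a point): Brass microscope objective standing on its wide end: cylinder 36 mm in diameter up to 42 mm, with a black band, then tapering to a nose 18 mm in diameter at 58 mm. Loose, about 0.15 kg. The point is on its axis, 29 mm above its underside; z up.
- blue_tray: Blue kit tray fixed to the bench, 198 x 66 mm, 10 mm high, with a row of three square pockets. Each pocket is 58 x 58 mm inside; its floor is 4 mm above the bench and its walls rise 6 mm above that floor. Origin: middle of the underside; x runs along the row towards the end with the white tab (the tab sticks out 16 mm beyond that end, 4 mm thick); pocket centres at x = +66 mm (white end), 0 (middle), -66 mm (far from the tab), y = 0.
- yellow_tray: Yellow kit tray fixed to the bench, 132 x 66 mm, 10 mm high, with two square pockets. Each pocket is 58 x 58 mm inside; its floor is 4 mm above the bench and its walls rise 6 mm above that floor. Origin: middle of the underside; x runs along the row towards the end with the white tab (the tab sticks out 16 mm beyond that end, 4 mm thick); pocket centres at x = +33 mm (white end) and -33 mm, y = 0.
- media_bottle: Green glass media bottle with a blue cap, 66 mm in diameter, 120 mm tall, loose; a bystander that stays where it is. Origin: middle of its underside.
- pump_box: Grey pump controller, a box 70 x 130 x 75 mm (x, y, z) fixed to the bench; only an obstacle. Origin: middle of its underside.
There are look-alikes about, which are no part of the job. Several things look just like the part that bears green_vial_mid: the one meant starts farthest to the robot's left. Several things look just like the blue_tray: the one meant starts nearest to the robot's base.

How it is judged:
By the outcome, as a careful person would: the job done as asked, in the order asked, and still so for the second after the job is handed in, with the robot touching nothing.
It also fails if it takes over 112 s, if anything falls off the work surface, if the arm or the gripper's body presses on something with over 40 N, if the wrist force passes 120 N, or if a joint passes its speed limit or range.

## Working session

There is one attempt and no reset: what is moved stays moved. The work goes in short steps, Python scripts to look and compute and a tool call to move; the robot and the scene stay as the last step left them, time stands still between calls to the robot, and variables do not carry over. Pictures are saved under pics/ and viewed, at most 14 in all, crops included, and the job is handed in when it is done.

Besides the shell and the picture viewer there is one more tool, called after "Request:" as name(argument=value, ...) on one line, values as JSON. servo_tool: Moves the arm, as the interface text tells. Shifts and turns lie within -1 to 1; 1 stands for 40 mm of shift or 0.08 rad of turn. Its arguments: {"type":"object","properties":{"moves":{"type":"array","items":{"type":"object","properties":{"turn":{"type":"array","items":{"type":"number"}},"dp":{"type":"array","items":{"type":"number"}},"gripper":{"type":"number"}}}},"grip_force":{"type":"number"}},"required":["moves"]}

```bash
ls; mkdir -p pics
cat > h.py <<'E'
import numpy as np, cv2
from plant import ctrl
from scipy.spatial.transform import Rotation as R
def rot(c):
    a=np.array(c["attitude"],float); return a if a.shape==(3,3) else R.from_quat(a).as_matrix()
def ray(c,uv,z):
    K=np.array(c["K"]); d=cv2.undistortPoints(np.array(uv,float).reshape(-1,1,2),K,np.array([c["k1"],0,0,0,0.])).reshape(-1,2)
    w=np.c_[d,np.ones(len(d))]@rot(c).T; e=np.array(c["eye"]); return e+w*((z-e[2])/w[:,2])[:,None]
E
python3 - <<'E'
from h import *
for n in("scene","top"):
    c=ctrl.read_camera(n); cv2.imwrite(f"pics/{n}0.png",c["frame"]); print(n,c["eye"],rot(c)[:,2].round(2),c["k1"],c["K"][0])
    for t in "red_cube_mid green_vial_mid amber_vial_mid objective_mid blue_tray yellow_tray media_bottle pump_box".split()+["green_cube_mid","spare_cube_mid"]:
        print(t,[(np.round(d["xyz"],3).tolist(),round(d["conf"],2)) for d in ctrl.pinpoint(t,c)])
print(ctrl.get_obs())
E
```

```text
pics
scene [ 0.99775107 -0.18793954  0.94153524] [-0.42  0.3  -0.86] 0.04496443139124423 [449.99820493   0.         287.85314433]
red_cube_mid [([0.451, 0.111, 0.026], 0.93)]
green_vial_mid [([0.469, -0.131, 0.029], 0.84), ([0.364, -0.273, 0.028], 0.74), ([0.379, -0.202, 0.03], 0.6), ([0.617, -0.124, 0.032], 0.41)]
amber_vial_mid [([0.616, -0.126, 0.03], 0.8)]
objective_mid [([0.471, -0.13, 0.029], 0.49)]
blue_tray [([0.545, 0.496, -0.0], 0.8), ([0.528, 0.284, -0.004], 0.63), ([0.47, -0.133, 0.032], 0.17)]
yellow_tray [([0.52, -0.271, 0.003], 0.84), ([0.749, 0.091, 0.001], 0.73)]
media_bottle [([0.75, -0.113, 0.001], 0.67)]
pump_box [([0.75, 0.09, 0.003], 0.82), ([0.588, 0.001, 0.03], 0.52)]
green_cube_mid [([0.588, 0.001, 0.031], 0.87)]
spare_cube_mid [([0.483, -0.013, 0.029], 0.93)]
top [0.37577609 0.10318013 1.40574648] [ 0.13  0.01 -0.99] -0.04265076716778877 [467.05123674   0.         279.47064016]
red_cube_mid [([0.451, 0.114, 0.026], 0.71)]
green_vial_mid [([0.379, -0.209, 0.025], 0.7), ([0.476, -0.131, 0.029], 0.68), ([0.361, -0.273, 0.031], 0.64)]
amber_vial_mid [([0.589, 0.
[... 485 characters left out ...]
array([-1.44011093e+00,  3.58802823e-01,  1.51038545e+00,  1.09738599e-05,
        1.27246749e+00, -1.15133922e-01]), 'qvel': array([ 1.13319968e-04, -6.92637653e-04,  2.27783937e-04,  3.90277663e-04,
       -3.48396339e-05, -2.00231550e-04]), 'joint_efforts': array([-2.13388303e-03, -5.27604318e+01, -2.79050231e+01, -5.47001582e-04,
        1.53744950e-03, -1.91300603e-05]), 'tcp_pos': array([ 0.14598603, -0.58195988,  0.23927064]), 'orientation': array([ 9.92456309e-01,  1.22598829e-01,  4.99902160e-06, -3.15916086e-05]), 'force': array([-0.26639027, -0.15482819, -0.10092213]), 'moment': array([ 0.00119919,  0.05508736, -0.0295984 ]), 'finger_force': 0.0, 'grip_width': 0.08548555098103192}
```

View pics/scene0.png

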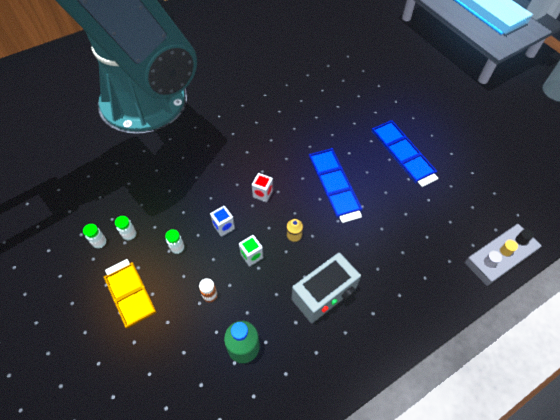

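View pics/top0.png

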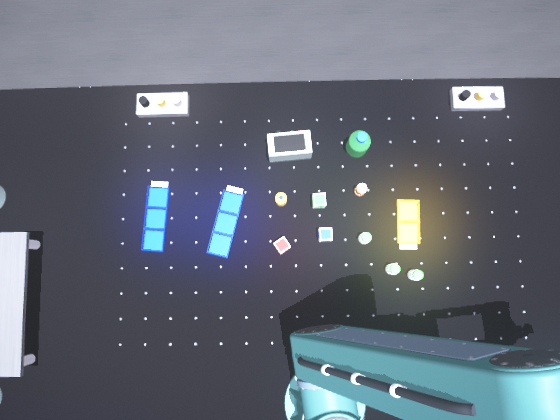

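Scene picture: green-capped vials at (93,236), (124,227) and (175,241). The last one is farthest to the robot's left (y≈-0.13), so it is the one meant. Blue trays are at (335,184) and (405,153). The first is nearest the base (0.60 m against 0.74 m). The objective is at (295,230), the red cube at (262,187), the green cube at (251,250), the amber vial at (208,289) and the yellow tray at (129,294). I'll fit silhouettes for pose and yaw, and make the enlarged crop.

```bash
cat >> h.py <<'E'
from scipy.optimize import minimize
def proj(c,P):
    Rm=rot(c).T; return cv2.projectPoints(np.asarray(P,float),cv2.Rodrigues(Rm)[0],-Rm@np.array(c["eye"]),np.array(c["K"]),np.array([c["k1"],0,0,0,0.]))[0].reshape(-1,2)
def box(lx,ly,h): return np.array([[a*lx/2,b*ly/2,z] for a in(-1,1) for b in(-1,1) for z in(0,h)])
def cyl(*rz): return np.array([[r*np.cos(t),r*np.sin(t),z] for r,z in rz for t in np.linspace(0,6.28,24)])
S=dict(cube=box(.038,.038,.056),vial=cyl((.016,0),(.016,.046),(.0145,.06)),objective=cyl((.018,0),(.018,.042),(.009,.058)),blue_tray=box(.198,.066,.01),yellow_tray=box(.132,.066,.01))
def fit(pairs,M,x0,yaw0s,z=0.):
    "pairs: (camera, mask); least area of disagreement of the drawn silhouette"
    def cost(p):
        cs,s=np.cos(p[2]),np.sin(p[2]); W=np.c_[p[0]+cs*M[:,0]-s*M[:,1],p[1]+s*M[:,0]+cs*M[:,1],M[:,2]+z]; e=0
        for c,m in pairs:
            q=proj(c,W); u0=np.floor(proj(c,[[x0[0],x0[1],.03]])[0]-70).astype(int); k=6
            im=np.zeros((140*k,140*k),np.uint8); h=cv2.convexHull(((q-u0+.5)*k*16).astype(np.int32)); cv2.fillConvexPoly(im,h,1,shift=4)
            im=cv2.resize(im.astype(np.float32),(140,140),interpolation=cv2.INTER_AREA)
            mm=np.zeros((140,140),np.float32); pm=np.pad(m,200)[u0[1]+200:u0[1]+340,u0[0]+200:u0[0]+340]; mm[:]=pm
            e+=np.abs(im-mm).sum()/mm.sum()
        return e
    b=None
    for y in yaw0s:
        s=np.array([[x0[0],x0[1],y]]*4)+np.array([[0,0,0],[.006,0,0],[0,.006,0],[0,0,.15]])
        r=minimize(cost,s[0],method="Nelder-Mead",options=dict(initial_simplex=s,xatol=2e-4,fatol=1e-4,maxiter=120))
        if b is None or r.fun<b.fun:b=r
    return b.x,b.fun
def mask(c,t,xy,z):
    u=proj(c,[[xy[0],xy[1],z]])[0]; L=[d["pixels"] for d in ctrl.cut_out(t,c)]
    L=[m for m in L if m.any() and np.hypot(*(np.argwhere(m).mean(0)[::-1]-u))<12]
    return L[0] if L else None
E
cat > m.py <<'E'
from h import *
C=[ctrl.read_camera(n) for n in("scene","top")]
for t,k,xy in [("red_cube_mid","cube",(.451,.112)),("objective_mid","objective",(.59,.115)),("green_vial_mid","vial",(.474,-.131)),("green_cube_mid","cube",(.586,.004)),("amber_vial_mid","vial",(.616,-.126)),("blue_tray","blue_tray",(.527,.284)),("yellow_tray","yellow_tray",(.519,-.27))]:
    P=[]
    for c in C:
        m=mask(c,t,xy,.03 if "mid" in t else .005)
        if m is None: print("no",t); continue
        if "tray" in t: m=m&(cv2.cvtColor(c["frame"],cv2.COLOR_BGR2HSV)[...,1]>110)
        P.append((c,m.astype(np.float32)))
    ys=[0] if k in("vial","objective") else [0,.5,1] if k=="cube" else [0,-.4,.4]
    for Q in [P]+[[p] for p in P]:
        x,f=fit(Q,S[k],xy,ys); print(t,len(Q),x.round(4),round(f,3))
f=cv2.resize(C[0]["frame"][140:330,70:370],None,fx=2.6,fy=2.6,interpolation=cv2.INTER_CUBIC); cv2.imwrite("pics/crop1.png",f)
E
python3 m.py
```

```text
red_cube_mid 2 [0.4569 0.1146 0.6011] 0.249
red_cube_mid 1 [0.4557 0.1132 0.7088] 0.107
red_cube_mid 1 [0.4574 0.1155 0.58  ] 0.079
no objective_mid
objective_mid 1 [0.5946 0.1151 0.0376] 0.066
objective_mid 1 [0.5946 0.1151 0.0376] 0.066
green_vial_mid 2 [ 0.4744 -0.1298  0.0259] 0.329
green_vial_mid 1 [ 0.4752 -0.1302  0.0156] 0.102
green_vial_mid 1 [ 0.4745 -0.1301  0.0729] 0.222
green_cube_mid 2 [0.5888 0.0025 1.6487] 0.246
green_cube_mid 1 [5.8720e-01 8.0000e-04 1.5036e+00] 0.108
green_cube_mid 1 [0.589  0.0033 1.6286] 0.083
no amber_vial_mid
amber_vial_mid 1 [ 0.6176 -0.1232 -0.0338] 0.059
amber_vial_mid 1 [ 0.6176 -0.1232 -0.0338] 0.059
blue_tray 2 [ 0.5265  0.2857 -0.2637] 1.775
blue_tray 1 [ 0.5247  0.2838 -0.2594] 0.044
blue_tray 1 [ 0.5277  0.2859 -0.2657] 1.679
no yellow_tray
yellow_tray 1 [ 0.528  -0.2633 -0.056 ] 10.39
yellow_tray 1 [ 0.528  -0.2633 -0.056 ] 10.39
```

View pics/crop1.png

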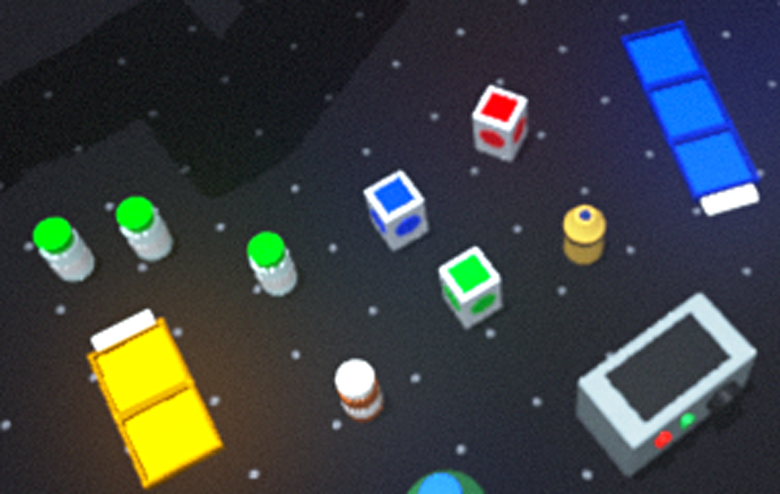

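The crop confirms the choice: the meant vial is at crop (272,262), right of its twins at (142,228) and (63,248). The near blue tray is at crop (690,115), with its tab at (730,199). The tray, cube and cylinder fits agree with the networks. Now moving towards the red cube.

```bash
cat > p.py <<'E'
import sys
from h import *
# args: x y z psi -> units to go, in tool axes after the turn
a=list(map(float,sys.argv[1:5])); o=ctrl.get_obs(); M=R.from_quat(o["orientation"]).as_matrix(); p=o["tcp_pos"]
psi=np.arctan2(M[1,0],M[0,0]); d=(a[3]-psi+np.pi)%(2*np.pi)-np.pi; M2=M@R.from_rotvec([0,0,-d]).as_matrix()
print("t",o["time_s"],"tcp",p.round(4),"psi",psi.round(3),"tilt",M[:2,2].round(3),"w",o["grip_width"].round(4),"ff",round(float(o["finger_force"]),1),"F",o["force"].round(1),"q",o["joint_pos"].round(2))
print("turn z units",round(-d/.08,2),"dp units",(M2.T@(np.array(a[:3])-p)/.04).round(2))
E
python3 - <<'E'
from h import *
c=ctrl.read_camera("top");hsv=cv2.cvtColor(c["frame"],cv2.COLOR_BGR2HSV)
m=((hsv[...,0]>15)&(hsv[...,0]<35)&(hsv[...,1]>110)&(hsv[...,2]>150)).astype(np.uint8)
n,l,s,ce=cv2.connectedComponentsWithStats(m); i=[k for k in range(1,n) if np.hypot(*(ce[k]-(408,222)))<15]; print(s[i],ce[i])
x,f=fit([(c,(l==i[0]).astype(np.float32))],S["yellow_tray"],(.519,-.27),[0,-.2,.2]); print(x,f)
E
```

```text
[[396 199  24  45 135]
 [404 222   6   1   6]
 [411 222   6   1   6]] [[406.85925926 210.13333333]
 [406.5        222.        ]
 [413.5        222.        ]]
[ 0.52615761 -0.26555141 -0.05378434] 6.638682842254639
```

Request:
servo_tool(moves=[{"turn":[0,0,-0.96],"dp":[0,0,0],"gripper":1},{"turn":[0,0,-0.96],"dp":[0,0,0],"gripper":1},{"turn":[0,0,-0.96],"dp":[0,0,0],"gripper":1},{"turn":[0,0,-0.96],"dp":[0,0,0],"gripper":1},{"turn":[0,0,-0.96],"dp":[0,0,0],"gripper":1},{"turn":[0,0,0],"dp":[0.8,-0.1,0],"gripper":1},{"turn":[0,0,0],"dp":[0.8,-0.1,0],"gripper":1},{"turn":[0,0,0],"dp":[0.8,-0.1,0],"gripper":1},{"turn":[0,0,0],"dp":[0.8,-0.1,0],"gripper":1},{"turn":[0,0,0],"dp":[0.8,-0.1,0],"gripper":1}], grip_force=40)

```text
time_s: 2.78
tcp_pos: [0.2643, -0.4705, 0.2393]
orientation: [0.951, 0.309, 0.0, 0.0]
force: [0.4, -0.7, 0.4]
grip_width: 0.0853
finger_force: 0.0
```

```bash
python3 p.py .4565 .1145 .12 .63
```

```text
Traceback (most recent call last):
  File "p.py", line 6, in <module>
    print("t",o["time_s"],"tcp",p.round(4),"psi",psi.round(3),"tilt",M[:2,2].round(3),"w",o["grip_width"].round(4),"ff",round(float(o["finger_force"]),1),"F",o["force"].round(1),"q",o["joint_pos"].round(2))
                                                                                          ^^^^^^^^^^^^^^^^^^^^^
AttributeError: 'float' object has no attribute 'round'
```

Request:
servo_tool(moves=[{"turn":[0,0,0],"dp":[0.7,-0.5,0],"gripper":1},{"turn":[0,0,0],"dp":[0.7,-0.5,0],"gripper":1},{"turn":[0,0,0],"dp":[0.7,-0.5,0],"gripper":1},{"turn":[0,0,0],"dp":[0.7,-0.5,0],"gripper":1},{"turn":[0,0,0],"dp":[0.7,-0.5,0],"gripper":1},{"turn":[0,0,0],"dp":[0.7,-0.5,0],"gripper":1},{"turn":[0,0,0],"dp":[0.7,-0.5,0],"gripper":1},{"turn":[0,0,0],"dp":[0.7,-0.5,0],"gripper":1},{"turn":[0,0,0],"dp":[0.7,-0.5,0],"gripper":1},{"turn":[0,0,0],"dp":[0.7,-0.5,0],"gripper":1}])

```text
time_s: 3.62
tcp_pos: [0.3722, -0.1435, 0.2396]
orientation: [0.951, 0.31, 0.0, 0.0]
force: [1.1, -0.1, 0.1]
grip_width: 0.0856
finger_force: 0.0
```

```bash
sed -i 's/o\["grip_width"\].round(4)/round(o["grip_width"],4)/' p.py; python3 p.py .4565 .1145 .12 .63
```

```text
t 3.6167 tcp [ 0.3722 -0.1435  0.2396] psi 0.629 tilt [ 0.001 -0.   ] w 0.0856 ff 0.0 F [ 1.1 -0.1  0.1] q [-0.54  0.06  1.91  0.    1.17  0.4 ]
turn z units -0.01 dp units [ 5.5  -3.97  2.99]
```

Request:
servo_tool(moves=[{"turn":[0,0,0],"dp":[0.69,-0.5,0.15],"gripper":1},{"turn":[0,0,0],"dp":[0.69,-0.5,0.4],"gripper":1},{"turn":[0,0,0],"dp":[0.69,-0.5,0.4],"gripper":1},{"turn":[0,0,0],"dp":[0.69,-0.5,0.4],"gripper":1},{"turn":[0,0,0],"dp":[0.69,-0.5,0.4],"gripper":1},{"turn":[0,0,0],"dp":[0.69,-0.5,0.4],"gripper":1},{"turn":[0,0,0],"dp":[0.69,-0.5,0.4],"gripper":1},{"turn":[0,0,0],"dp":[0.67,-0.47,0.4],"gripper":1},{"turn":[0,0,0],"dp":[0,0,0],"gripper":1}])

```text
time_s: 4.37
tcp_pos: [0.4571, 0.1173, 0.1192]
orientation: [0.95, 0.311, -0.0, -0.001]
force: [-1.0, -0.7, 0.7]
grip_width: 0.0854
finger_force: 0.0
```

```bash
python3 p.py .4565 .1145 .024 .63
python3 - <<'E'
from h import *
C=[ctrl.read_camera(n) for n in("scene","top")]
for c,n in zip(C,"st"):
    hsv=cv2.cvtColor(c["frame"],cv2.COLOR_BGR2HSV); u=proj(c,[[.519,-.27,.005]])[0]
    m=((hsv[...,0]>15)&(hsv[...,0]<35)&(hsv[...,1]>90)&(hsv[...,2]>120)).astype(np.uint8)
    yy,xx=np.mgrid[:420,:560]; m[np.hypot(xx-u[0],yy-u[1])>50]=0; m=cv2.morphologyEx(m,cv2.MORPH_CLOSE,np.ones((5,5)))
    n_,l,s,ce=cv2.connectedComponentsWithStats(m); k=1+s[1:,4].argmax(); print(s[k],ce[k])
    x,f=fit([(c,(l==k).astype(np.float32))],S["yellow_tray"],(.519,-.27),[0,-.2,.2]); print(x,f)
c=C[0]; cv2.imwrite("pics/close1.png",cv2.resize(c["frame"][100:330,80:380],None,fx=2.6,fy=2.6,interpolation=cv2.INTER_CUBIC))
E
```

```text
t 4.3667 tcp [0.4571 0.1173 0.1192] psi 0.633 tilt [-0.001  0.002] w 0.0854 ff 0.0 F [-1.  -0.7  0.7] q [0.1  0.33 1.92 0.   0.89 1.04]
turn z units 0.04 dp units [-0.06  0.05  2.38]
[ 103  262   53   66 1906] [129.19727177 294.86988458]
[ 0.52209306 -0.26661569 -0.0392922 ] 0.044829197227954865
[396 199  25  46 352] [409.61363636 219.28977273]
[ 0.5249328  -0.2650377  -0.01950949] 2.294981002807617
```

View pics/close1.png

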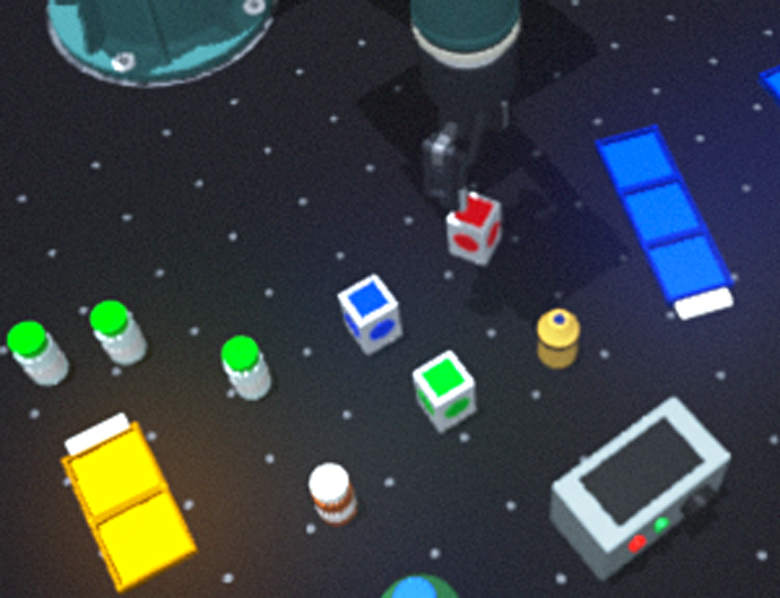

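The yellow tray fit is (0.522, -0.267) with yaw about -0.04. In the crop the red cube (474,229) stands clear, with the open jaws above it. Descending to grip.

Request:
servo_tool(moves=[{"dp":[-0.06,0.05,0.6],"turn":[0,0,0],"gripper":1},{"dp":[0,0,0.6],"turn":[0,0,0],"gripper":1},{"dp":[0,0,0.6],"turn":[0,0,0],"gripper":1},{"dp":[0,0,0.5],"turn":[0,0,0],"gripper":1},{"dp":[0,0,0.08],"turn":[0,0,0],"gripper":1},{"dp":[0,0,0],"turn":[0,0,0],"gripper":0.2},{"dp":[0,0,0],"turn":[0,0,0],"gripper":0.2},{"dp":[0,0,0],"turn":[0,0,0],"gripper":0.2},{"dp":[0,0,0],"turn":[0,0,0],"gripper":0.2},{"dp":[0,0,0],"turn":[0,0,0],"gripper":0.2}])

```text
time_s: 5.3
tcp_pos: [0.4563, 0.1099, 0.0275]
orientation: [0.951, 0.31, 0.001, 0.0]
force: [-1.0, 0.2, 7.2]
grip_width: 0.0373
finger_force: 40.7
```

```bash
python3 p.py .590 .268 .13 -.262
```

```text
t 5.3 tcp [0.4563 0.1099 0.0275] psi 0.63 tilt [0.002 0.   ] w 0.0373 ff 40.7 F [-1.   0.2  7.2] q [0.09 0.49 2.   0.   0.65 1.03]
turn z units 11.15 dp units [ 2.21 -4.68 -2.55]
```

Request:
servo_tool(moves=[{"dp":[0,0,-0.2],"turn":[0,0,0],"gripper":0.2},{"dp":[0,0,-0.4],"turn":[0,0,0.4],"gripper":0.2},{"dp":[0,0,-0.5],"turn":[0,0,0.9],"gripper":0.2},{"dp":[0,0,-0.5],"turn":[0,0,0.9],"gripper":0.2},{"dp":[0,0,-0.5],"turn":[0,0,0.9],"gripper":0.2},{"dp":[0,0,-0.45],"turn":[0,0,0.9],"gripper":0.2},{"dp":[0,0,0],"turn":[0,0,0.9],"gripper":0.2},{"dp":[0,0,0],"turn":[0,0,0.9],"gripper":0.2},{"dp":[0,0,0],"turn":[0,0,0.9],"gripper":0.2},{"dp":[0,0,0],"turn":[0,0,0.9],"gripper":0.2}])

```text
time_s: 6.13
tcp_pos: [0.4556, 0.11, 0.1294]
orientation: [1.0, 0.009, 0.001, -0.0]
force: [-0.4, -0.2, -1.4]
grip_width: 0.0374
finger_force: 40.2
```

```bash
python3 p.py .590 .268 .13 -.262
```

```text
t 6.1333 tcp [0.4556 0.11   0.1294] psi 0.019 tilt [0.002 0.   ] w 0.0374 ff 40.2 F [-0.4 -0.2 -1.4] q [0.09 0.31 1.91 0.   0.91 1.64]
turn z units 3.51 dp units [ 2.22 -4.69 -0.01]
```

Request:
servo_tool(moves=[{"dp":[0,0,0],"turn":[0,0,0.88],"gripper":0.2},{"dp":[0,0,0],"turn":[0,0,0.88],"gripper":0.2},{"dp":[0,0,0],"turn":[0,0,0.88],"gripper":0.2},{"dp":[0,0,0],"turn":[0,0,0.87],"gripper":0.2},{"dp":[0.37,-0.78,0],"turn":[0,0,0],"gripper":0.2},{"dp":[0.37,-0.78,0],"turn":[0,0,0],"gripper":0.2},{"dp":[0.37,-0.78,0],"turn":[0,0,0],"gripper":0.2},{"dp":[0.37,-0.78,0],"turn":[0,0,0],"gripper":0.2},{"dp":[0.37,-0.78,0],"turn":[0,0,0],"gripper":0.2},{"dp":[0.37,-0.78,0],"turn":[0,0,0],"gripper":0.2}])

```text
time_s: 6.97
tcp_pos: [0.59, 0.2696, 0.1294]
orientation: [0.992, -0.129, 0.0, -0.0]
force: [0.4, 0.0, -1.0]
grip_width: 0.0374
finger_force: 40.6
```

```bash
python3 - <<'E'
from h import *
c=ctrl.read_camera("scene"); print([(np.round(d["xyz"],3),d["conf"]) for d in ctrl.pinpoint("red_cube_mid",c)],ctrl.get_obs()["tcp_pos"])
cv2.imwrite("pics/hold1.png",cv2.resize(c["frame"][100:300,220:440],None,fx=2.6,fy=2.6,interpolation=cv2.INTER_CUBIC))
E
python3 p.py .590 .268 .035 -.262
```

```text
[(array([0.59 , 0.268, 0.132]), 0.55)] [0.59356584 0.2723756  0.12977815]
t 7.0667 tcp [0.5936 0.2724 0.1298] psi -0.257 tilt [0.006 0.003] w 0.0374 ff 40.8 F [-0.9  0.  -0.8] q [0.32 0.54 1.51 0.   1.09 2.15]
turn z units 0.07 dp units [-0.07  0.14  2.37]
```

View pics/hold1.png

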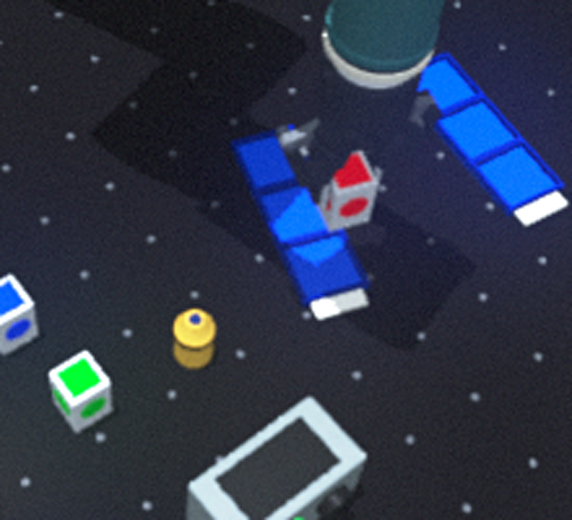

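Held upright at crop (350,190), above the tab-end pocket (330,265 after parallax). Lowering.

Request:
servo_tool(moves=[{"dp":[-0.07,0.13,0.5],"turn":[0,0,0],"gripper":0.2},{"dp":[0,0,0.6],"turn":[0,0,0],"gripper":0.2},{"dp":[0,0,0.6],"turn":[0,0,0],"gripper":0.2},{"dp":[0,0,0.4],"turn":[0,0,0],"gripper":0.2},{"dp":[0,0,0.2],"turn":[0,0,0],"gripper":0.2},{"dp":[0,0,0.05],"turn":[0,0,0],"gripper":0.2},{"dp":[0,0,0],"turn":[0,0,0],"gripper":0.2},{"dp":[0,0,0],"turn":[0,0,0],"gripper":0.2}])

```text
time_s: 7.73
tcp_pos: [0.586, 0.264, 0.0355]
orientation: [0.992, -0.129, 0.001, -0.0]
force: [0.9, -1.6, -0.9]
grip_width: 0.0373
finger_force: 40.8
```

```bash
python3 p.py .590 .268 .0315 -.262
```

```text
t 7.7333 tcp [0.586  0.264  0.0355] psi -0.259 tilt [0.002 0.001] w 0.0373 ff 40.8 F [ 0.9 -1.6 -0.9] q [0.32 0.64 1.59 0.   0.9  2.15]
turn z units 0.04 dp units [ 0.07 -0.12  0.1 ]
```

Request:
servo_tool(moves=[{"dp":[0.07,-0.1,0.03],"turn":[0,0,0],"gripper":0.2},{"dp":[0,0,0.04],"turn":[0,0,0],"gripper":0.2},{"dp":[0,0,0.02],"turn":[0,0,0],"gripper":0.2},{"dp":[0,0,0],"turn":[0,0,0],"gripper":0.2},{"dp":[0,0,0],"turn":[0,0,0],"gripper":0.2}])

```text
time_s: 8.15
tcp_pos: [0.5902, 0.2675, 0.0316]
orientation: [0.992, -0.129, 0.001, -0.001]
force: [0.7, 0.7, 5.6]
grip_width: 0.0372
finger_force: 41.4
```

```bash
python3 p.py .590 .268 .0315 -.262
```

```text
t 8.15 tcp [0.5902 0.2675 0.0316] psi -0.259 tilt [0.003 0.001] w 0.0372 ff 41.4 F [0.7 0.7 5.6] q [0.32 0.65 1.58 0.   0.9  2.15]
turn z units 0.04 dp units [-0.01 -0.01  0.  ]
```

Request:
servo_tool(moves=[{"dp":[0,0,0],"turn":[0,0,0],"gripper":0.7},{"dp":[0,0,0],"turn":[0,0,0],"gripper":0.7},{"dp":[0,0,0],"turn":[0,0,0],"gripper":0.7},{"dp":[0,0,0],"turn":[0,0,0],"gripper":0.7},{"dp":[0,0,-0.3],"turn":[0,0,0],"gripper":0.7},{"dp":[0,0,-0.6],"turn":[0,0,0],"gripper":0.7},{"dp":[0,0,-0.7],"turn":[0,0,0],"gripper":0.7},{"dp":[0,0,-0.6],"turn":[0,0,0],"gripper":0.7},{"dp":[0.5,0.9,0],"turn":[0,0,0],"gripper":1},{"dp":[0.5,0.9,0],"turn":[0,0,0],"gripper":1}])

```text
time_s: 8.98
tcp_pos: [0.6107, 0.1886, 0.1218]
orientation: [0.992, -0.127, 0.003, -0.001]
force: [0.6, -0.7, -0.7]
grip_width: 0.0814
finger_force: 0.0
```

```bash
python3 p.py .593 .115 .026 -.262
```

```text
t 8.9833 tcp [0.6107 0.1886 0.1218] psi -0.255 tilt [0.005 0.001] w 0.0814 ff 0.0 F [ 0.6 -0.7 -0.7] q [0.19 0.53 1.55 0.   1.06 2.02]
turn z units 0.09 dp units [0.04 1.9  2.39]
```

Request:
servo_tool(moves=[{"dp":[0.03,0.9,0.2],"turn":[0,0,0],"gripper":1},{"dp":[0,0.93,0.2],"turn":[0,0,0],"gripper":1},{"dp":[0,0,0],"turn":[0,0,0],"gripper":1},{"dp":[0,0,0],"turn":[0,0,0],"gripper":1}])

```text
time_s: 9.32
tcp_pos: [0.5907, 0.1142, 0.1028]
orientation: [0.991, -0.131, -0.001, 0.0]
force: [0.3, 1.1, -0.0]
grip_width: 0.0858
finger_force: 0.0
```

```bash
python3 p.py .593 .115 .026 -.262;  python3 - <<'E'
from h import *
for n in("scene","top"):
    c=ctrl.read_camera(n); print(n,[(t,[(np.round(d["xyz"],3).tolist(),round(d["conf"],2)) for d in ctrl.pinpoint(t,c)]) for t in("red_cube_mid","objective_mid")])
    if n=="scene": cv2.imwrite("pics/obj1.png",cv2.resize(c["frame"][120:300,220:440],None,fx=2.6,fy=2.6,interpolation=cv2.INTER_CUBIC))
E
```

```text
t 9.3167 tcp [0.5907 0.1142 0.1028] psi -0.262 tilt [-0.001  0.   ] w 0.0858 ff 0.0 F [ 0.3  1.1 -0. ] q [0.08 0.51 1.64 0.   0.99 1.91]
turn z units -0.0 dp units [ 0.05 -0.04  1.92]
scene [('red_cube_mid', [([0.59, 0.265, 0.034], 0.67)]), ('objective_mid', [([0.595, 0.115, 0.025], 0.67)])]
top [('red_cube_mid', [([0.588, 0.266, 0.03], 0.54)]), ('objective_mid', [([0.591, 0.115, 0.027], 0.44)])]
```

View pics/obj1.png

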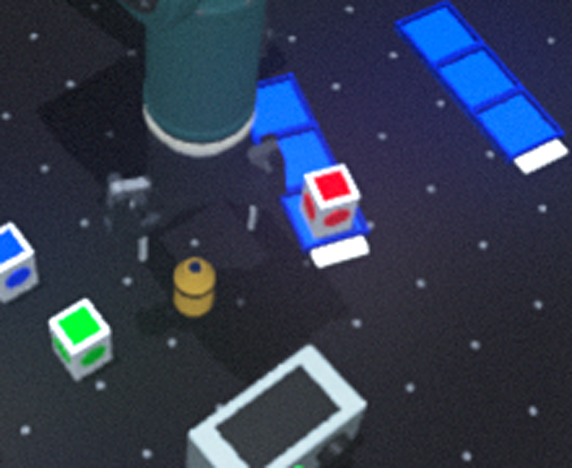

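The red cube stands in the tab-end pocket (crop 330,200). The objective (195,285) sits between the jaws. Descending.

Request:
servo_tool(moves=[{"dp":[0.05,-0.03,0.4],"turn":[0,0,0],"gripper":1},{"dp":[0,0,0.6],"turn":[0,0,0],"gripper":1},{"dp":[0,0,0.6],"turn":[0,0,0],"gripper":1},{"dp":[0,0,0.4],"turn":[0,0,0],"gripper":1},{"dp":[0,0,0.1],"turn":[0,0,0],"gripper":1},{"dp":[0,0,0],"turn":[0,0,0],"gripper":0.2},{"dp":[0,0,0],"turn":[0,0,0],"gripper":0.2},{"dp":[0,0,0],"turn":[0,0,0],"gripper":0.2},{"dp":[0,0,0],"turn":[0,0,0],"gripper":0.2},{"dp":[0,0,0],"turn":[0,0,0],"gripper":0.2}])

```text
time_s: 10.45
tcp_pos: [0.5949, 0.1168, 0.0201]
orientation: [0.992, -0.129, 0.001, -0.0]
force: [-1.2, 0.3, 4.2]
grip_width: 0.035
finger_force: 39.7
```

```bash
python3 p.py .526 .285 .11 -.262
```

```text
t 10.45 tcp [0.5949 0.1168 0.0201] psi -0.259 tilt [0.002 0.   ] w 0.035 ff 39.7 F [-1.2  0.3  4.2] q [0.08 0.63 1.69 0.   0.82 1.91]
turn z units 0.04 dp units [-2.75 -3.62 -2.25]
```

Request:
servo_tool(moves=[{"dp":[0,0,-0.2],"turn":[0,0,0],"gripper":0.2},{"dp":[0,0,-0.5],"turn":[0,0,0],"gripper":0.2},{"dp":[0,0,-0.8],"turn":[0,0,0],"gripper":0.2},{"dp":[0,0,-0.8],"turn":[0,0,0],"gripper":0.2},{"dp":[-0.35,-0.42,-0.2],"turn":[0,0,0],"gripper":0.2},{"dp":[-0.6,-0.8,0],"turn":[0,0,0],"gripper":0.2},{"dp":[-0.6,-0.8,0],"turn":[0,0,0],"gripper":0.2},{"dp":[-0.6,-0.8,0],"turn":[0,0,0],"gripper":0.2},{"dp":[-0.6,-0.8,0],"turn":[0,0,0],"gripper":0.2},{"dp":[0,0,0],"turn":[0,0,0],"gripper":0.2}])

```text
time_s: 11.28
tcp_pos: [0.5213, 0.2908, 0.1195]
orientation: [0.992, -0.127, -0.001, -0.002]
force: [0.6, 0.2, -2.3]
grip_width: 0.0351
finger_force: 40.4
```

```bash
python3 p.py .526 .285 .025 -.262
python3 - <<'E'
from h import *
c=ctrl.read_camera("scene"); print([(np.round(d["xyz"],3),d["conf"]) for d in ctrl.pinpoint("objective_mid",c)],ctrl.get_obs()["tcp_pos"])
E
```

```text
t 11.2833 tcp [0.5213 0.2908 0.1195] psi -0.255 tilt [-0.001  0.003] w 0.0351 ff 40.4 F [ 0.6  0.2 -2.3] q [0.39 0.48 1.64 0.   1.02 2.21]
turn z units 0.09 dp units [0.15 0.12 2.36]
[(array([0.522, 0.291, 0.127]), 0.55), (array([0.586, 0.   , 0.027]), 0.37), (array([ 0.485, -0.016,  0.028]), 0.22)] [0.52374132 0.28625046 0.11923958]
```

Request:
servo_tool(moves=[{"dp":[0.06,0.02,0.4],"turn":[0,0,0.05],"gripper":0.2},{"dp":[0,0,0.6],"turn":[0,0,0],"gripper":0.2},{"dp":[0,0,0.6],"turn":[0,0,0],"gripper":0.2},{"dp":[0,0,0.4],"turn":[0,0,0],"gripper":0.2},{"dp":[0,0,0.2],"turn":[0,0,0],"gripper":0.2},{"dp":[0,0,0.1],"turn":[0,0,0],"gripper":0.2},{"dp":[0,0,0.02],"turn":[0,0,0],"gripper":0.2},{"dp":[0,0,0],"turn":[0,0,0],"gripper":0.2}])

```text
time_s: 12.05
tcp_pos: [0.5276, 0.2832, 0.0264]
orientation: [0.991, -0.131, 0.0, -0.0]
force: [-0.3, -0.7, -1.5]
grip_width: 0.0348
finger_force: 40.4
```

```bash
python3 p.py .526 .285 .0235 -.262
```

```text
t 12.05 tcp [0.5276 0.2832 0.0264] psi -0.264 tilt [0.001 0.   ] w 0.0348 ff 40.4 F [-0.3 -0.7 -1.5] q [0.38 0.61 1.7  0.   0.83 2.21]
turn z units -0.02 dp units [-0.05 -0.03  0.07]
```

Request:
servo_tool(moves=[{"dp":[0,0,0.03],"turn":[0,0,0],"gripper":0.2},{"dp":[0,0,0.03],"turn":[0,0,0],"gripper":0.2},{"dp":[0,0,0.02],"turn":[0,0,0],"gripper":0.2},{"dp":[0,0,0],"turn":[0,0,0],"gripper":0.2},{"dp":[0,0,0],"turn":[0,0,0],"gripper":0.2}])

```text
time_s: 12.47
tcp_pos: [0.5276, 0.2838, 0.0241]
orientation: [0.991, -0.131, 0.001, -0.0]
force: [-0.9, -1.0, 4.8]
grip_width: 0.0348
finger_force: 41.1
```

Request:
servo_tool(moves=[{"dp":[0,0,0],"turn":[0,0,0],"gripper":0.7},{"dp":[0,0,0],"turn":[0,0,0],"gripper":0.7},{"dp":[0,0,0],"turn":[0,0,0],"gripper":0.7},{"dp":[0,0,0],"turn":[0,0,0],"gripper":0.7},{"dp":[0,0,-0.3],"turn":[0,0,0],"gripper":0.7},{"dp":[0,0,-0.7],"turn":[0,0,0],"gripper":0.7},{"dp":[0,0,-0.8],"turn":[0,0,0],"gripper":0.7},{"dp":[0,0,-0.8],"turn":[0,0,0],"gripper":0.7},{"dp":[0.1,0.5,0],"turn":[0,0,0],"gripper":1},{"dp":[0.13,0.9,0],"turn":[0,0,0],"gripper":1}])

```text
time_s: 13.3
tcp_pos: [0.5244, 0.2298, 0.1303]
orientation: [0.992, -0.13, 0.004, -0.002]
force: [1.1, -1.3, -0.7]
grip_width: 0.0815
finger_force: 0.0
```

Request:
servo_tool(moves=[{"dp":[0.13,0.95,0],"turn":[0,0,0],"gripper":1},{"dp":[0.13,0.95,0],"turn":[0,0,0],"gripper":1},{"dp":[0.13,0.95,0],"turn":[0,0,0],"gripper":1},{"dp":[0.13,0.95,0],"turn":[0,0,0],"gripper":1},{"dp":[0.13,0.95,0],"turn":[0,0,0],"gripper":1},{"dp":[0.13,0.95,0],"turn":[0,0,0],"gripper":1},{"dp":[0.13,0.95,0],"turn":[0,0,0],"gripper":1},{"dp":[0.13,0.95,0],"turn":[0,0,0],"gripper":1},{"dp":[0.13,0.95,0],"turn":[0,0,0],"gripper":1},{"dp":[0,0,0],"turn":[0,0,0],"gripper":1}])

```text
time_s: 14.13
tcp_pos: [0.4777, -0.1217, 0.1276]
orientation: [0.991, -0.133, 0.001, 0.002]
force: [0.2, 0.3, 0.6]
grip_width: 0.0852
finger_force: 0.0
```

```bash
python3 p.py .4745 -.13 .022 -.262
python3 - <<'E'
from h import *
for n in("scene","top"):
    c=ctrl.read_camera(n); print(n,[(t,[(np.round(d["xyz"],3).tolist(),round(d["conf"],2)) for d in ctrl.pinpoint(t,c)]) for t in("objective_mid","green_vial_mid")])
    if n=="scene": cv2.imwrite("pics/v1.png",cv2.resize(c["frame"][120:300,100:400],None,fx=2.6,fy=2.6,interpolation=cv2.INTER_CUBIC))
E
python3 p.py .4745 -.13 .022 -.262
```

```text
t 14.1333 tcp [ 0.4777 -0.1217  0.1276] psi -0.267 tilt [ 0.002 -0.003] w 0.0852 ff 0.0 F [0.2 0.3 0.6] q [-0.39  0.34  1.87 -0.    0.93  1.45]
turn z units -0.07 dp units [-0.03  0.21  2.64]
scene [('objective_mid', [([0.526, 0.285, 0.03], 0.75), ([0.519, -0.271, 0.002], 0.35)]), ('green_vial_mid', [([0.471, -0.133, 0.03], 0.86), ([0.376, -0.206, 0.031], 0.63)])]
top [('objective_mid', [([0.523, 0.284, 0.029], 0.64), ([0.749, 0.088, -0.001], 0.56)]), ('green_vial_mid', [([0.38, -0.211, 0.024], 0.43)])]
t 14.4333 tcp [ 0.4773 -0.1141  0.1267] psi -0.261 tilt [-0.  0.] w 0.0854 ff 0.0 F [ 0.4  0.8 -0.6] q [-0.38  0.35  1.87  0.    0.93  1.46]
turn z units 0.01 dp units [0.04 0.4  2.62]
```

View pics/v1.png

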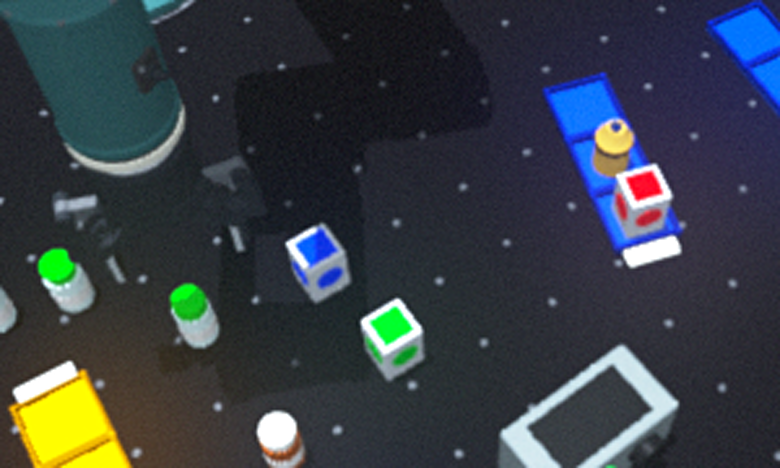

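The objective stands in the middle pocket (crop 613,150). The meant vial is at (195,315), clear of the jaws and of its twin at (68,280).

Request:
servo_tool(moves=[{"dp":[0,0.39,0],"turn":[0,0,0],"gripper":1},{"dp":[0,0,0.6],"turn":[0,0,0],"gripper":1},{"dp":[0,0,0.7],"turn":[0,0,0],"gripper":1},{"dp":[0,0,0.7],"turn":[0,0,0],"gripper":1},{"dp":[0,0,0.5],"turn":[0,0,0],"gripper":1},{"dp":[0,0,0.15],"turn":[0,0,0],"gripper":1},{"dp":[0,0,0.03],"turn":[0,0,0],"gripper":1},{"dp":[0,0,0],"turn":[0,0,0],"gripper":0.2},{"dp":[0,0,0],"turn":[0,0,0],"gripper":0.2},{"dp":[0,0,0],"turn":[0,0,0],"gripper":0.2}], grip_force=30)

```text
time_s: 15.27
tcp_pos: [0.4744, -0.1307, 0.0206]
orientation: [0.991, -0.131, 0.001, 0.0]
force: [-0.5, -0.9, -0.0]
grip_width: 0.0517
finger_force: 0.0
```

Request:
servo_tool(moves=[{"dp":[0,0,0],"turn":[0,0,0],"gripper":0.2},{"dp":[0,0,0],"turn":[0,0,0],"gripper":0.2},{"dp":[0,0,0],"turn":[0,0,0],"gripper":0.2}])

```text
time_s: 15.52
tcp_pos: [0.474, -0.1307, 0.0204]
orientation: [0.991, -0.131, 0.001, 0.0]
force: [-0.3, 1.6, 5.8]
grip_width: 0.031
finger_force: 29.2
```

```bash
python3 p.py .462 .302 .12 -.262
```

```text
t 15.5167 tcp [ 0.474  -0.1307  0.0204] psi -0.263 tilt [ 0.002 -0.001] w 0.031 ff 29.2 F [-0.3  1.6  5.8] q [-0.41  0.53  1.95  0.    0.66  1.42]
turn z units -0.02 dp units [ -3.09 -10.37  -2.5 ]
```

Request:
servo_tool(moves=[{"dp":[0,0,-0.2],"turn":[0,0,0],"gripper":0.2},{"dp":[0,0,-0.5],"turn":[0,0,0],"gripper":0.2},{"dp":[0,0,-0.8],"turn":[0,0,0],"gripper":0.2},{"dp":[0,0,-0.8],"turn":[0,0,0],"gripper":0.2},{"dp":[-0.09,-0.37,-0.3],"turn":[0,0,0],"gripper":0.2},{"dp":[-0.25,-0.8,0],"turn":[0,0,0],"gripper":0.2},{"dp":[-0.25,-0.8,0],"turn":[0,0,0],"gripper":0.2},{"dp":[-0.25,-0.8,0],"turn":[0,0,0],"gripper":0.2},{"dp":[-0.25,-0.8,0],"turn":[0,0,0],"gripper":0.2},{"dp":[-0.25,-0.8,0],"turn":[0,0,0],"gripper":0.2}])

```text
time_s: 16.35
tcp_pos: [0.4666, 0.0536, 0.1242]
orientation: [0.991, -0.131, 0.0, -0.0]
force: [0.2, 0.4, -0.8]
grip_width: 0.0312
finger_force: 29.9
```

Request:
servo_tool(moves=[{"dp":[-0.25,-0.85,0],"turn":[0,0,0],"gripper":0.2},{"dp":[-0.25,-0.85,0],"turn":[0,0,0],"gripper":0.2},{"dp":[-0.25,-0.85,0],"turn":[0,0,0],"gripper":0.2},{"dp":[-0.25,-0.85,0],"turn":[0,0,0],"gripper":0.2},{"dp":[-0.25,-0.85,0],"turn":[0,0,0],"gripper":0.2},{"dp":[-0.25,-0.85,0],"turn":[0,0,0],"gripper":0.2},{"dp":[-0.25,-0.85,0],"turn":[0,0,0],"gripper":0.2},{"dp":[0,0,0],"turn":[0,0,0],"gripper":0.2},{"dp":[0,0,0],"turn":[0,0,0],"gripper":0.2}])

```text
time_s: 17.1
tcp_pos: [0.461, 0.3019, 0.124]
orientation: [0.992, -0.129, 0.0, -0.0]
force: [-0.8, 0.8, -1.2]
grip_width: 0.0313
finger_force: 30.0
```

```bash
python3 p.py .462 .302 .0265 -.262
python3 - <<'E'
from h import *
c=ctrl.read_camera("scene"); print([(np.round(d["xyz"],3),d["conf"]) for d in ctrl.pinpoint("green_vial_mid",c)],ctrl.get_obs()["tcp_pos"])
E
```

```text
t 17.1 tcp [0.461  0.3019 0.124 ] psi -0.26 tilt [0.001 0.   ] w 0.0313 ff 30.0 F [-0.8  0.8 -1.2] q [0.45 0.42 1.74 0.   0.98 2.28]
turn z units 0.03 dp units [ 0.02 -0.01  2.44]
[(array([ 0.362, -0.275,  0.029]), 0.85), (array([ 0.38 , -0.207,  0.031]), 0.75), (array([0.458, 0.3  , 0.133]), 0.61), (array([ 0.523, -0.272,  0.   ]), 0.26)] [0.46076023 0.29956735 0.12360155]
```

Request:
servo_tool(moves=[{"dp":[0.03,-0.03,0.4],"turn":[0,0,0],"gripper":0.2},{"dp":[0,0,0.6],"turn":[0,0,0],"gripper":0.2},{"dp":[0,0,0.6],"turn":[0,0,0],"gripper":0.2},{"dp":[0,0,0.5],"turn":[0,0,0],"gripper":0.2},{"dp":[0,0,0.2],"turn":[0,0,0],"gripper":0.2},{"dp":[0,0,0.1],"turn":[0,0,0],"gripper":0.2},{"dp":[0,0,0.02],"turn":[0,0,0],"gripper":0.2},{"dp":[0,0,0],"turn":[0,0,0],"gripper":0.2}])

```text
time_s: 17.87
tcp_pos: [0.4633, 0.3008, 0.0273]
orientation: [0.991, -0.132, 0.0, -0.0]
force: [0.2, -0.0, 0.1]
grip_width: 0.0316
finger_force: 30.0
```

```bash
python3 p.py .462 .302 .024 -.262
```

```text
t 17.8667 tcp [0.4633 0.3008 0.0273] psi -0.264 tilt [0.001 0.   ] w 0.0316 ff 30.0 F [ 0.2 -0.   0.1] q [0.45 0.57 1.81 0.   0.77 2.29]
turn z units -0.02 dp units [-0.04 -0.02  0.08]
```

Request:
servo_tool(moves=[{"dp":[0,0,0.03],"turn":[0,0,0],"gripper":0.2},{"dp":[0,0,0.03],"turn":[0,0,0],"gripper":0.2},{"dp":[0,0,0.02],"turn":[0,0,0],"gripper":0.2},{"dp":[0,0,0],"turn":[0,0,0],"gripper":0.2},{"dp":[0,0,0],"turn":[0,0,0],"gripper":0.2}])

```text
time_s: 18.28
tcp_pos: [0.4634, 0.3014, 0.0244]
orientation: [0.991, -0.131, 0.001, -0.0]
force: [-0.4, -1.4, 5.3]
grip_width: 0.0314
finger_force: 30.5
```

Request:
servo_tool(moves=[{"dp":[0,0,0],"turn":[0,0,0],"gripper":0.65},{"dp":[0,0,0],"turn":[0,0,0],"gripper":0.65},{"dp":[0,0,0],"turn":[0,0,0],"gripper":0.65},{"dp":[0,0,0],"turn":[0,0,0],"gripper":0.65},{"dp":[0,0,-0.3],"turn":[0,0,0],"gripper":0.65},{"dp":[0,0,-0.7],"turn":[0,0,0],"gripper":0.65},{"dp":[0,0,-0.8],"turn":[0,0,0],"gripper":0.7},{"dp":[0,0,-0.7],"turn":[0,0,-0.8],"gripper":0.8},{"dp":[0,0,0],"turn":[0,0,-0.8],"gripper":1},{"dp":[0,0,0],"turn":[0,0,-0.8],"gripper":1}])

```text
time_s: 19.12
tcp_pos: [0.4642, 0.3019, 0.1256]
orientation: [0.999, -0.034, 0.002, -0.001]
force: [-0.7, -0.1, -0.3]
grip_width: 0.0852
finger_force: 0.0
```

Request:
servo_tool(moves=[{"dp":[0,0,0],"turn":[0,0,-0.87],"gripper":1},{"dp":[0.34,0.83,0],"turn":[0,0,0],"gripper":1},{"dp":[0.34,0.83,0],"turn":[0,0,0],"gripper":1},{"dp":[0.34,0.83,0],"turn":[0,0,0],"gripper":1},{"dp":[0.34,0.83,0],"turn":[0,0,0],"gripper":1},{"dp":[0.34,0.83,0],"turn":[0,0,0],"gripper":1},{"dp":[0.34,0.83,0],"turn":[0,0,0],"gripper":1},{"dp":[0.34,0.83,0],"turn":[0,0,0],"gripper":1},{"dp":[0.34,0.83,0],"turn":[0,0,0],"gripper":1},{"dp":[0.34,0.83,0],"turn":[0,0,0],"gripper":1}])

```text
time_s: 19.95
tcp_pos: [0.5849, 0.0004, 0.1232]
orientation: [1.0, -0.001, -0.0, -0.0]
force: [0.1, 0.4, 0.7]
grip_width: 0.0854
finger_force: 0.0
```

```bash
python3 - <<'E'
from h import *
C=[ctrl.read_camera(n) for n in("scene","top")]
for c in C:
    print([(t,[(np.round(d["xyz"],3).tolist(),round(d["conf"],2)) for d in ctrl.pinpoint(t,c)]) for t in("green_cube_mid","green_vial_mid")])
    m=mask(c,"green_cube_mid",(.588,.002),.03)
    if m is not None: print(fit([(c,m.astype(np.float32))],S["cube"],(.588,.002),[-.2,0,.2]))
cv2.imwrite("pics/g1.png",cv2.resize(C[0]["frame"][120:300,100:400],None,fx=2.6,fy=2.6,interpolation=cv2.INTER_CUBIC))
E
python3 p.py .588 .002 .024 0
```

```text
[('green_cube_mid', [([0.586, 0.003, 0.027], 0.92)]), ('green_vial_mid', [([0.378, -0.206, 0.029], 0.82), ([0.364, -0.274, 0.032], 0.81), ([0.462, 0.299, 0.034], 0.68)])]
(array([ 5.87855800e-01,  4.18280273e-04, -6.62664759e-02]), np.float64(0.08782505989074707))
[('green_cube_mid', [([0.59, 0.009, 0.027], 0.58)]), ('green_vial_mid', [([0.379, -0.208, 0.028], 0.71), ([0.464, 0.304, 0.035], 0.7), ([0.357, -0.275, 0.032], 0.43), ([0.592, 0.267, 0.031], 0.29)])]
(array([ 0.58258065, -0.00182887, -0.51477638]), np.float64(1.301543116569519))
t 20.35 tcp [0.5838 0.0035 0.1231] psi 0.0 tilt [-0.001  0.   ] w 0.0855 ff 0.0 F [ 0.5 -0.3 -0.2] q [-0.11  0.46  1.67  0.    1.01  1.46]
turn z units 0.0 dp units [0.11 0.04 2.48]
```

View pics/g1.png

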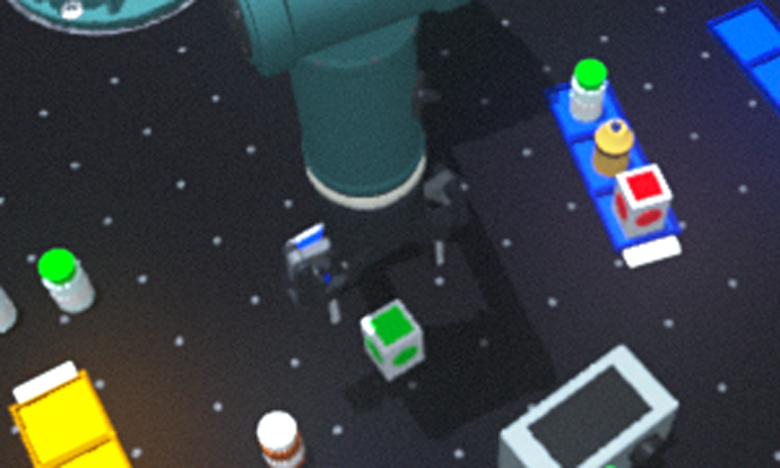

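The blue kit is complete: vial (588,92), objective (613,150), red cube (642,200). The green cube (393,340) is between the jaws, and the spare stands clear behind.

Request:
servo_tool(moves=[{"dp":[0.1,0.03,0.4],"turn":[0,0,0],"gripper":1},{"dp":[0,0,0.7],"turn":[0,0,0],"gripper":1},{"dp":[0,0,0.7],"turn":[0,0,0],"gripper":1},{"dp":[0,0,0.5],"turn":[0,0,0],"gripper":1},{"dp":[0,0,0.17],"turn":[0,0,0],"gripper":1},{"dp":[0,0,0],"turn":[0,0,0],"gripper":0.2},{"dp":[0,0,0],"turn":[0,0,0],"gripper":0.2},{"dp":[0,0,0],"turn":[0,0,0],"gripper":0.2},{"dp":[0,0,0],"turn":[0,0,0],"gripper":0.2},{"dp":[0,0,0],"turn":[0,0,0],"gripper":0.2}], grip_force=40)

```text
time_s: 21.18
tcp_pos: [0.5901, 0.001, 0.0262]
orientation: [1.0, -0.001, 0.002, 0.0]
force: [0.3, 1.4, 4.8]
grip_width: 0.0376
finger_force: 41.0
```

```bash
python3 p.py .488 -.266 .12 -.04
```

```text
t 21.1833 tcp [0.5901 0.001  0.0262] psi -0.001 tilt [ 0.003 -0.   ] w 0.0376 ff 41.0 F [0.3 1.4 4.8] q [-0.12  0.6   1.72  0.    0.81  1.46]
turn z units 0.48 dp units [-2.28  6.77 -2.35]
```

Request:
servo_tool(moves=[{"dp":[0,0,-0.2],"turn":[0,0,0.24],"gripper":0.2},{"dp":[0,0,-0.5],"turn":[0,0,0.24],"gripper":0.2},{"dp":[0,0,-0.8],"turn":[0,0,0],"gripper":0.2},{"dp":[0,0,-0.8],"turn":[0,0,0],"gripper":0.2},{"dp":[-0.14,0.4,-0.1],"turn":[0,0,0],"gripper":0.2},{"dp":[-0.27,0.8,0],"turn":[0,0,0],"gripper":0.2},{"dp":[-0.27,0.8,0],"turn":[0,0,0],"gripper":0.2},{"dp":[-0.27,0.8,0],"turn":[0,0,0],"gripper":0.2},{"dp":[-0.27,0.8,0],"turn":[0,0,0],"gripper":0.2},{"dp":[-0.27,0.8,0],"turn":[0,0,0],"gripper":0.2}])

```text
time_s: 22.02
tcp_pos: [0.5213, -0.1739, 0.1214]
orientation: [1.0, -0.02, 0.0, 0.0]
force: [0.5, 0.1, -1.5]
grip_width: 0.0378
finger_force: 40.5
```

Request:
servo_tool(moves=[{"dp":[-0.27,0.8,0],"turn":[0,0,0],"gripper":0.2},{"dp":[-0.27,0.8,0],"turn":[0,0,0],"gripper":0.2},{"dp":[-0.25,0.77,0],"turn":[0,0,0],"gripper":0.2},{"dp":[0,0,0],"turn":[0,0,0],"gripper":0.2},{"dp":[0,0,0],"turn":[0,0,0],"gripper":0.2},{"dp":[0,0,0],"turn":[0,0,0],"gripper":0.2}])

```text
time_s: 22.52
tcp_pos: [0.4865, -0.2658, 0.1209]
orientation: [1.0, -0.021, 0.0, -0.0]
force: [-0.5, 1.0, -1.5]
grip_width: 0.0376
finger_force: 40.8
```

```bash
python3 p.py .488 -.2665 .0325 -.04
python3 - <<'E'
from h import *
c=ctrl.read_camera("scene"); print([(np.round(d["xyz"],3),d["conf"]) for d in ctrl.pinpoint("green_cube_mid",c)],ctrl.get_obs()["tcp_pos"])
cv2.imwrite("pics/g2.png",cv2.resize(c["frame"][180:360,60:360],None,fx=2.6,fy=2.6,interpolation=cv2.INTER_CUBIC))
E
```

```text
t 22.5167 tcp [ 0.4865 -0.2658  0.1209] psi -0.041 tilt [0.    0.001] w 0.0376 ff 40.8 F [-0.5  1.  -1.5] q [-0.62  0.43  1.74  0.    0.97  0.99]
turn z units -0.02 dp units [0.04 0.02 2.21]
[(array([ 0.484, -0.265,  0.12 ]), 0.97), (array([ 0.485, -0.014,  0.027]), 0.47)] [ 0.4868717  -0.26490024  0.12069828]
```

View pics/g2.png

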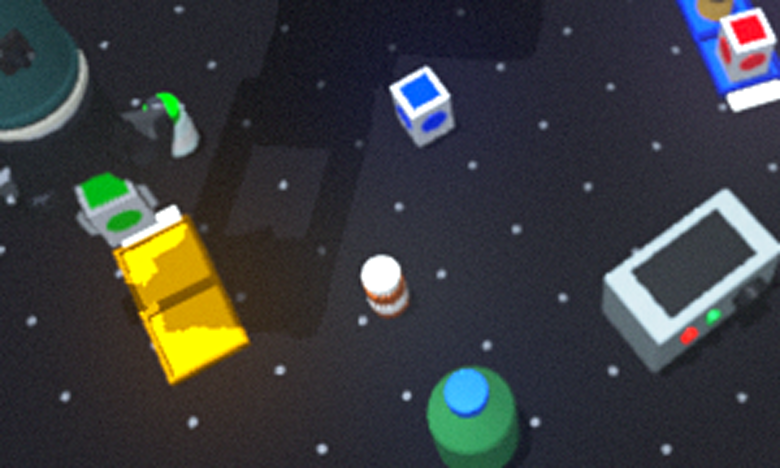

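The green cube is held level at crop (115,205); the spare (422,105) stands untouched. Lowering.

Request:
servo_tool(moves=[{"dp":[0.03,0.03,0.4],"turn":[0,0,0],"gripper":0.2},{"dp":[0,0,0.6],"turn":[0,0,0],"gripper":0.2},{"dp":[0,0,0.6],"turn":[0,0,0],"gripper":0.2},{"dp":[0,0,0.35],"turn":[0,0,0],"gripper":0.2},{"dp":[0,0,0.15],"turn":[0,0,0],"gripper":0.2},{"dp":[0,0,0.1],"turn":[0,0,0],"gripper":0.2},{"dp":[0,0,0],"turn":[0,0,0],"gripper":0.2},{"dp":[0,0,0],"turn":[0,0,0],"gripper":0.2}])

```text
time_s: 23.28
tcp_pos: [0.4886, -0.2672, 0.0331]
orientation: [1.0, -0.02, 0.0, 0.0]
force: [-0.0, -0.6, -1.1]
grip_width: 0.0378
finger_force: 40.7
```

```bash
python3 p.py .488 -.2665 .03 -.04
```

```text
t 23.2833 tcp [ 0.4886 -0.2672  0.0331] psi -0.039 tilt [ 0.001 -0.   ] w 0.0378 ff 40.7 F [-0.  -0.6 -1.1] q [-0.62  0.56  1.8   0.    0.78  0.99]
turn z units 0.01 dp units [-0.02 -0.02  0.08]
```

Request:
servo_tool(moves=[{"dp":[0,0,0.03],"turn":[0,0,0],"gripper":0.2},{"dp":[0,0,0.03],"turn":[0,0,0],"gripper":0.2},{"dp":[0,0,0.02],"turn":[0,0,0],"gripper":0.2},{"dp":[0,0,0],"turn":[0,0,0],"gripper":0.2},{"dp":[0,0,0],"turn":[0,0,0],"gripper":0.2}])

```text
time_s: 23.7
tcp_pos: [0.4885, -0.2677, 0.0302]
orientation: [1.0, -0.02, 0.001, 0.0]
force: [-0.8, -0.0, 5.6]
grip_width: 0.0376
finger_force: 41.4
```

Request:
servo_tool(moves=[{"dp":[0,0,0],"turn":[0,0,0],"gripper":0.7},{"dp":[0,0,0],"turn":[0,0,0],"gripper":0.7},{"dp":[0,0,0],"turn":[0,0,0],"gripper":0.7},{"dp":[0,0,0],"turn":[0,0,0],"gripper":0.7},{"dp":[0,0,-0.3],"turn":[0,0,0],"gripper":0.7},{"dp":[0,0,-0.7],"turn":[0,0,0],"gripper":0.7},{"dp":[0,0,-0.8],"turn":[0,0,0],"gripper":0.7},{"dp":[0,0,-0.5],"turn":[0,0,0],"gripper":0.8},{"dp":[0.5,-0.6,0],"turn":[0,0,0],"gripper":1},{"dp":[0.65,-0.78,0],"turn":[0,0,0],"gripper":1}])

```text
time_s: 24.53
tcp_pos: [0.5365, -0.216, 0.1232]
orientation: [1.0, -0.022, 0.001, 0.001]
force: [0.5, -0.1, -0.1]
grip_width: 0.0851
finger_force: 0.0
```

Request:
servo_tool(moves=[{"dp":[0.65,-0.78,0],"turn":[0,0,0],"gripper":1},{"dp":[0.65,-0.78,0],"turn":[0,0,0],"gripper":1},{"dp":[0.62,-0.76,0],"turn":[0,0,0],"gripper":1},{"dp":[0,0,0],"turn":[0,0,0],"gripper":1},{"dp":[0,0,0],"turn":[0,0,0],"gripper":1},{"dp":[0,0,0],"turn":[0,0,0],"gripper":1}])

```text
time_s: 25.03
tcp_pos: [0.6159, -0.1241, 0.1208]
orientation: [1.0, -0.019, -0.001, 0.0]
force: [-0.3, 0.6, 0.7]
grip_width: 0.0855
finger_force: 0.0
```

```bash
python3 p.py .617 -.1245 .019 -.04
python3 - <<'E'
from h import *
for n in("scene","top"):
    c=ctrl.read_camera(n); print(n,[(t,[(np.round(d["xyz"],3).tolist(),round(d["conf"],2)) for d in ctrl.pinpoint(t,c)]) for t in("amber_vial_mid","green_cube_mid")])
    if n=="scene": cv2.imwrite("pics/a1.png",cv2.resize(c["frame"][180:360,60:360],None,fx=2.6,fy=2.6,interpolation=cv2.INTER_CUBIC))
E
```

```text
t 25.0333 tcp [ 0.6159 -0.1241  0.1208] psi -0.039 tilt [-0.001  0.   ] w 0.0855 ff 0.0 F [-0.3  0.6  0.7] q [-0.31  0.52  1.57 -0.    1.06  1.3 ]
turn z units 0.02 dp units [0.03 0.01 2.55]
scene [('amber_vial_mid', [([0.617, -0.125, 0.03], 0.85)]), ('green_cube_mid', [([0.486, -0.267, 0.032], 0.6)])]
top [('amber_vial_mid', []), ('green_cube_mid', [])]
```

View pics/a1.png

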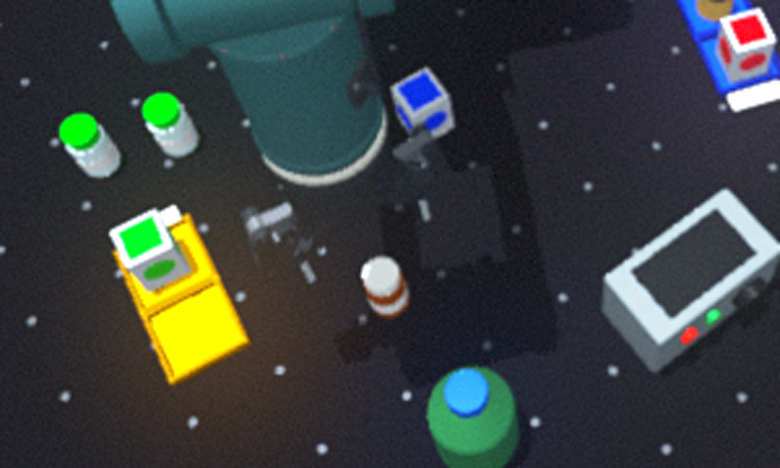

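The green cube stands in the tab pocket (152,250). The amber vial (385,287) is between the jaws, and the bottle (472,415) is clear.

Request:
servo_tool(moves=[{"dp":[0.03,0.01,0.5],"turn":[0,0,0],"gripper":1},{"dp":[0,0,0.7],"turn":[0,0,0],"gripper":1},{"dp":[0,0,0.7],"turn":[0,0,0],"gripper":1},{"dp":[0,0,0.5],"turn":[0,0,0],"gripper":1},{"dp":[0,0,0.13],"turn":[0,0,0],"gripper":1},{"dp":[0,0,0],"turn":[0,0,0],"gripper":0.2},{"dp":[0,0,0],"turn":[0,0,0],"gripper":0.2},{"dp":[0,0,0],"turn":[0,0,0],"gripper":0.2},{"dp":[0,0,0],"turn":[0,0,0],"gripper":0.2},{"dp":[0,0,0],"turn":[0,0,0],"gripper":0.2}], grip_force=30)

```text
time_s: 26.17
tcp_pos: [0.6189, -0.1251, 0.0218]
orientation: [1.0, -0.02, 0.001, 0.0]
force: [0.2, -0.5, 3.7]
grip_width: 0.0314
finger_force: 29.4
```

Request:
servo_tool(moves=[{"dp":[0,0,0],"turn":[0,0,0],"gripper":0.2},{"dp":[0,0,0],"turn":[0,0,0],"gripper":0.2}])

```text
time_s: 26.33
tcp_pos: [0.6189, -0.1251, 0.0218]
orientation: [1.0, -0.02, 0.001, 0.0]
force: [-1.2, 0.6, 6.1]
grip_width: 0.0312
finger_force: 29.5
```

```bash
python3 p.py .5545 -.268 .12 -.04
```

```text
t 26.3333 tcp [ 0.6189 -0.1251  0.0218] psi -0.04 tilt [ 0.003 -0.001] w 0.0312 ff 29.5 F [-1.2  0.6  6.1] q [-0.31  0.65  1.63  0.    0.86  1.3 ]
turn z units 0.0 dp units [-1.46  3.64 -2.46]
```

Request:
servo_tool(moves=[{"dp":[0,0,-0.2],"turn":[0,0,0],"gripper":0.2},{"dp":[0,0,-0.5],"turn":[0,0,0],"gripper":0.2},{"dp":[0,0,-0.8],"turn":[0,0,0],"gripper":0.2},{"dp":[0,0,-0.8],"turn":[0,0,0],"gripper":0.2},{"dp":[-0.18,0.44,-0.2],"turn":[0,0,0],"gripper":0.2},{"dp":[-0.32,0.8,0],"turn":[0,0,0],"gripper":0.2},{"dp":[-0.32,0.8,0],"turn":[0,0,0],"gripper":0.2},{"dp":[-0.32,0.8,0],"turn":[0,0,0],"gripper":0.2},{"dp":[-0.32,0.8,0],"turn":[0,0,0],"gripper":0.2},{"dp":[0,0,0],"turn":[0,0,0],"gripper":0.2}])

```text
time_s: 27.17
tcp_pos: [0.5516, -0.2734, 0.1211]
orientation: [1.0, -0.022, 0.0, 0.002]
force: [0.3, 0.3, 0.1]
grip_width: 0.0314
finger_force: 29.9
```

Request:
servo_tool(moves=[{"dp":[0,0,0],"turn":[0,0,0],"gripper":0.2},{"dp":[0,0,0],"turn":[0,0,0],"gripper":0.2}])

```text
time_s: 27.33
tcp_pos: [0.5536, -0.2677, 0.1206]
orientation: [1.0, -0.02, 0.0, -0.0]
force: [0.5, 0.6, -1.5]
grip_width: 0.0313
finger_force: 29.9
```

```bash
python3 p.py .5545 -.268 .028 -.04
```

```text
t 27.3333 tcp [ 0.5536 -0.2677  0.1206] psi -0.041 tilt [0. 0.] w 0.0313 ff 29.9 F [ 0.5  0.6 -1.5] q [-0.56  0.5   1.6   0.    1.04  1.05]
turn z units -0.01 dp units [0.02 0.01 2.31]
```

Request:
servo_tool(moves=[{"dp":[0.02,0,0.4],"turn":[0,0,0],"gripper":0.2},{"dp":[0,0,0.6],"turn":[0,0,0],"gripper":0.2},{"dp":[0,0,0.6],"turn":[0,0,0],"gripper":0.2},{"dp":[0,0,0.4],"turn":[0,0,0],"gripper":0.2},{"dp":[0,0,0.2],"turn":[0,0,0],"gripper":0.2},{"dp":[0,0,0.1],"turn":[0,0,0],"gripper":0.2},{"dp":[0,0,0],"turn":[0,0,0],"gripper":0.2},{"dp":[0,0,0],"turn":[0,0,0],"gripper":0.2}])

```text
time_s: 28.0
tcp_pos: [0.5552, -0.2677, 0.0288]
orientation: [1.0, -0.02, 0.0, 0.0]
force: [1.0, 0.8, -0.5]
grip_width: 0.0309
finger_force: 29.9
```

Request:
servo_tool(moves=[{"dp":[0,0,0.03],"turn":[0,0,0],"gripper":0.2},{"dp":[0,0,0.03],"turn":[0,0,0],"gripper":0.2},{"dp":[0,0,0.02],"turn":[0,0,0],"gripper":0.2},{"dp":[0,0,0],"turn":[0,0,0],"gripper":0.2},{"dp":[0,0,0],"turn":[0,0,0],"gripper":0.2}])

```text
time_s: 28.42
tcp_pos: [0.5549, -0.2683, 0.0258]
orientation: [1.0, -0.02, 0.001, 0.0]
force: [0.2, 0.9, 5.5]
grip_width: 0.0312
finger_force: 30.3
```

Contact with the floor. Releasing and retreating upward.

Request:
servo_tool(moves=[{"dp":[0,0,0],"turn":[0,0,0],"gripper":0.65},{"dp":[0,0,0],"turn":[0,0,0],"gripper":0.65},{"dp":[0,0,0],"turn":[0,0,0],"gripper":0.65},{"dp":[0,0,0],"turn":[0,0,0],"gripper":0.65},{"dp":[0,0,-0.3],"turn":[0,0,0],"gripper":0.65},{"dp":[0,0,-0.7],"turn":[0,0,0],"gripper":0.65},{"dp":[0,0,-0.8],"turn":[0,0,0],"gripper":0.65},{"dp":[0,0,-0.8],"turn":[0,0,0],"gripper":0.65},{"dp":[0,0,-0.8],"turn":[0,0,0],"gripper":0.65},{"dp":[0,0,-0.8],"turn":[0,0,0],"gripper":0.65}])

```text
time_s: 29.25
tcp_pos: [0.5541, -0.2678, 0.1953]
orientation: [1.0, -0.02, 0.0, 0.0]
force: [0.5, 0.1, -1.0]
grip_width: 0.0554
finger_force: 0.0
```

Request:
servo_tool(moves=[{"dp":[0,0.6,-0.5],"turn":[0,0,0],"gripper":0.65},{"dp":[0,0.8,0],"turn":[0,0,0],"gripper":0.65},{"dp":[0,0.8,0],"turn":[0,0,0],"gripper":0.65},{"dp":[0,0.8,0],"turn":[0,0,0],"gripper":0.65},{"dp":[0,0.5,0],"turn":[0,0,0],"gripper":0.65},{"dp":[0,0,0],"turn":[0,0,0],"gripper":0.65},{"dp":[0,0,0],"turn":[0,0,0],"gripper":0.65}])

```text
time_s: 29.83
tcp_pos: [0.5484, -0.4088, 0.2133]
orientation: [1.0, -0.021, 0.0, -0.0]
force: [-1.0, 0.8, -0.0]
grip_width: 0.0555
finger_force: 0.0
```

Run:
```python
from h import *
c=ctrl.read_camera("scene"); print([(t,[(np.round(d["xyz"],3).tolist(),round(d["conf"],2)) for d in ctrl.pinpoint(t,c)]) for t in("red_cube_mid","objective_mid","green_vial_mid","amber_vial_mid","green_cube_mid","spare_cube_mid","media_bottle")])
cv2.imwrite("pics/end.png",cv2.resize(c["frame"][120:390,70:370],None,fx=2.2,fy=2.2,interpolation=cv2.INTER_CUBIC))
```

```text
[('red_cube_mid', [([0.589, 0.266, 0.034], 0.77), ([0.751, -0.116, 0.001], 0.5)]), ('objective_mid', [([0.528, 0.283, 0.03], 0.75)]), ('green_vial_mid', [([0.377, -0.202, 0.027], 0.92), ([0.363, -0.274, 0.03], 0.8), ([0.459, 0.298, 0.033], 0.76)]), ('amber_vial_mid', [([0.55, -0.27, 0.036], 0.61)]), ('green_cube_mid', [([0.485, -0.267, 0.032], 0.84)]), ('spare_cube_mid', [([0.484, -0.013, 0.03], 0.59)]), ('media_bottle', [([0.751, -0.116, 0.0], 0.8)])]
```

View pics/end.png

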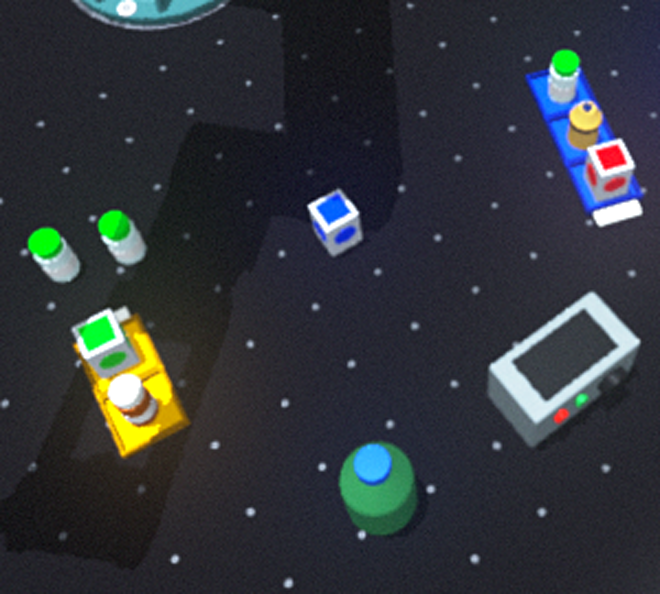

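All five parts stand upright in their pockets: blue tray at (565,75), (585,125) and (610,168), yellow tray at (105,345) and (132,398). The spare cube (335,222) and the bottle (378,487) have not moved. Handing in.

```bash
python3 -c "
from plant import ctrl
print(ctrl.sign_off())"
```

```text
the job is handed in; nothing more can be done
None
```

Both kits are made up and the job is handed in at about 30 s: the last picture shows all five parts upright in their pockets, with the blue-windowed cube and the media bottle where they were.

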